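# Jack up the die-cutting machine and hold it

## Task

One side of the craft room's die-cutting machine has to be raised a little so a colleague can change its rubber feet. First slide the lever jack so its saddle stands under the lift ear marked with the raised ring, with the rear of the jack pointing straight away from the machine; then fit the loose square-bored handle fully down onto the jack's square stub with its bar pointing to the rear, push the handle fully down once as a trial lift, let it come fully back up, then push it fully down again and hold it there: finish while holding the handle down, with the machine carried by the jack alone. Do not shove the machine or disturb the other things on the table.

Things in the scene. Friction and masses are not known exactly. Their poses are not given: they have to be found in the camera images.
- machine: Grey tabletop die-cutting machine, 300 (x) x 200 (y) x 150 mm high, about 3 kg, loose on 12 mm feet. Origin: table level under its centre. Two bare steel ears, 50 mm wide, on its -y side at x = -55 and +55 mm reach to y = -162 mm, 74 to 86 mm above the table, each with a rubber pad below. The ear at x = +55 has a raised ring (32 mm across, 8 high) on top: the marked one. The other is plain.
- lift_pad (a point): Centre of the underside of the round rubber pad (32 mm across) under the marked ear, below the ring: machine x = 55, y = -140 mm, 70 mm above the table while the machine stands on its feet. Axes as the machine's; y points into the machine.
- jack: Loose dark steel lever jack, 1.1 kg. Origin: centre of base underside. Base 170 (x) x 70 (y) x 8 mm. Saddle at x = +60 mm. Housing 50 (x) x 40 (y) mm, top 68 mm up, centred at x = -20 mm: grip it across y and slide the jack. On the housing sits the rocker with an upright square stub (tip 118 mm up), tilting about a pin along y at x = -20, z = 66 mm. Rear is -x.
- saddle_top (a point): Centre of the round saddle's top (36 mm across), 62 mm above the table when down, so it passes under the pad with 8 mm to spare. It rises 50 mm per rad of joint rocker, 20 mm in all.
- stub_foot (a point): Foot of the square stub, at the middle of the rocker's 40 x 36 mm shoulder plate, 86 mm above the table at rest, 20 mm over the rocker's pin. The stub rises 32 mm from here: 14 x 14 mm, the last 8 mm tapering to 9 mm; flats along the jack's x and y. Axes: the rocker's, as the jack's at rest.
- rocker (a joint): Angle of the jack's rocker, rad: 0 at rest (stub upright) to 0.40 with the handle's bar fully down at the rear. A spring (0.2 N m at rest, 0.36 at 0.40) brings it back when released; it does not lock. The machine's load adds about 0.4 to 0.7 N m from 0.17 rad on.
- handle: Loose steel handle, 0.16 kg, lying flat. Origin: underside of its hub on the bore axis. Hub 34 x 34 x 30 mm high, 16 x 16 mm square bore along z, sides along x and y. A bar 14 wide, 12 mm thick, flush with the underside, runs to -x, ending in a paddle 36 x 34 x 12 mm at x = -150 mm. Fitted: hub on the shoulder plate, x along jack x; loose; under load it leans 0.1 to 0.2 rad more than the rocker.
- paddle (a point): Centre of the top face of the handle's paddle, handle x = -150 mm, 12 mm above the handle's underside; the place to press: 4 to 9 N holds it down against the machine.
- stapler: Bystander: stapler 130 x 34 x 44 mm; it and the handle swap places at random. Origin under its centre.
- bowl: Bystander: white plastic bowl, 140 mm across, 45 mm high. Origin under its centre.
- scissors: Bystander: scissors lying flat, about 130 mm long, 7 mm high. Origin near the finger loops.
- glue: Bystander: white glue stick standing, 32 mm across, 95 mm high.
- pencil_cup: Bystander: clear cup with pencils, 72 mm across, 170 mm high with the pencils.
- feet_box: Bystander: small cardboard tray of new rubber feet, 80 x 60 x 28 mm.
- stamp: Bystander: wooden hand stamp, 50 x 34 x 64 mm high.

How it is judged:
By the outcome, as a careful person would: the job done as asked, in the order asked, and still so for the second after the job is handed in, while the arm keeps its last pose, push and grip.
It also fails if it takes over 72 s, if anything falls off the work surface, if the arm or the gripper's body presses on something with over 40 N, if the wrist force passes 120 N, or if a joint passes its speed limit or range.

## Robot

A 7-joint arm with a two-finger parallel gripper is mounted at the origin on the work surface. World frame = base frame: x ahead of the robot, y to its left, z up, the work surface at z = 0. Lengths are in m, angles in rad, forces in N, time in s.
With the tool pointing down it reaches from about 0.425 to 0.925 m from the base axis. Payload 6.8 kg.
Tool frame: the origin (TCP) lies at the very end of the fingers, on their centre line; the grasp point (between the pads) lies 19 mm behind it; z points along the fingers, y is the line along which they close (so a half turn about z gives the same grasp; the last joint's range is limited). The gripper opens to 85 mm and grips with 20 to 120 N. Pads are 22 mm wide; open, the fingers measure 114 mm over their backs; the gripper's body (76 mm by 85 mm) begins 54 mm behind the grasp point. The pads swing forward as they close: fully open they stand 13 mm farther back than shut.
Start: joints at [1.224, 0.477, 0.022, 1.555, -0.011, 1.109, -0.083], TCP at [0.16, -0.656, 0.231] pointing down, gripper open.
Joint ranges: [-2.96, 2.96], [-0.34, 2.1], [-1.41, 1.46], [0.24, 2.44], [-1.37, 4.51], [0.17, 1.92], [-2.96, 2.96]. Speed limits (rad/s): [2.39, 2.39, 3.14, 3.14, 3.14, 3.14, 3.14].

## Interface

Orientations are given as a unit quaternion [w, x, y, z].
In Python, from station import get_obs, read_camera, hand_in gives the robot as it stands.
- The arm moves only by the tool arm_command, never from a script. Its argument "commands" is one flat list of numbers, 7 for each row, row after row: the shift along the tool's x, y, z in m, then the turn, a rotation vector about the tool's x, y, z in degrees, then the opening, from 0 (shut) to 1 (fully open). In form: [tx, ty, tz, rx, ry, rz, fingers, tx, ty, tz, rx, ry, rz, fingers, ...]. A call has 1 to 8 rows; each row is the pose to reach, as a shift and turn from the pose commanded when the call began, along the tool's axes at that moment; what a row does not reach only later rows make up. A row lasts 1/10 s, in which the tool goes at most 50 mm and 8.59 degrees, less where a joint would pass 70% of its speed; a pose out of reach is approached as far as the arm can. A call with a gripper value outside its range is refused whole. The fingers move at their own pace and stop on an object; "force" is the grip in N (left out, the last holds). Time passes only in rows, so rows that repeat a pose let the fingers close. It gives the time, the measured TCP pose, the force, the opening and the grip force at its end, in the units of the state.
- get_obs(): the state, without advancing time (a new reading comes with each control period).
- read_camera(name): name is "side" or "top" or "wrist"; returns a dict with "img" (400x640x3 uint8, red, green, blue), "camera_matrix" (3x3 intrinsics, pixels), "pose" (4x4, takes a point from camera to world coordinates). Camera axes: x right, y down, z forward; pixel columns grow to the right and rows downward; lengths in m; the calibration is good to about 2 mm. A picture is of the moment at which its call begins. There is no depth.
- hand_in(): hands the job in; it is judged then, once.
The state is a dict: "t": time; "q": joint angles; "joint_vel": joint speeds; "joint_torque": joint torques, N m; "eef_pos": TCP position; "tool_rot": TCP orientation; "contact_force": force on the tool from outside, world axes, zero at the start; "torque": the same for the moment, N m; "gripper_width": opening from 0.0 (shut) to 1.0 (fully open); "grasp_force": force on a finger pad.
Only numpy, scipy, OpenCV 4.12 (cv2) and the standard library are available. Lean on these libraries where they do the work, as an engineer would, in place of code of your own. Each camera call takes 0.05 s, during which the arm holds its last target. There are 200 camera calls.

## Working session

There is one attempt and no reset: what is moved stays moved. The work goes in short steps, Python scripts to look and compute and a tool call to move; the robot and the scene stay as the last step left them, time stands still between calls to the robot, and variables do not carry over. Pictures are saved under pics/ and viewed, at most 10 in all, crops included, and the job is handed in when it is done.

Besides the shell and the picture viewer there is one more tool, called by a JSON object that holds its "fn" and its "kwargs". arm_command: Moves the arm, as the interface text tells. Its arguments: {"type":"object","properties":{"commands":{"type":"array","items":{"type":"number"}},"force":{"type":"number"}},"required":["commands"]}

```bash
mkdir -p pics; ls; python3 - <<'E'
from station import *
import cv2,numpy as np
o=get_obs();print({k:np.round(v,3).tolist() for k,v in o.items()})
for n in("top","side"):
    c=read_camera(n);cv2.imwrite(f"pics/{n}0.png",c["img"][:,:,::-1]);np.savez(f"{n}0.npz",**c);print(n,c["camera_matrix"].round(1).tolist(),c["pose"].round(3).tolist())
E
```

```text
pics
{'t': 0.0, 'q': [1.224, 0.478, 0.022, 1.556, -0.011, 1.109, -0.083], 'joint_vel': [-0.002, 0.001, -0.0, 0.0, -0.002, 0.001, -0.002], 'joint_torque': [0.001, -59.644, 1.608, -28.119, 0.013, 0.009, -0.0], 'eef_pos': [0.16, -0.655, 0.23], 'tool_rot': [-0.001, 0.993, 0.119, -0.0], 'contact_force': [0.4, 0.637, -0.024], 'torque': [0.032, 0.006, -0.002], 'grasp_force': 0.0, 'gripper_width': 0.998}
top [[370.1, 0.0, 328.8], [0.0, 370.1, 198.7], [0.0, 0.0, 1.0]] [[0.017, -0.996, 0.092, 0.494], [-1.0, -0.018, -0.015, 0.009], [0.017, -0.091, -0.996, 1.01], [0.0, 0.0, 0.0, 1.0]]
side [[452.4, 0.0, 326.2], [0.0, 452.4, 195.1], [0.0, 0.0, 1.0]] [[0.993, -0.073, 0.096, 0.447], [-0.121, -0.622, 0.774, -1.079], [0.003, -0.78, -0.626, 0.927], [0.0, 0.0, 0.0, 1.0]]
```

View pics/top0.png

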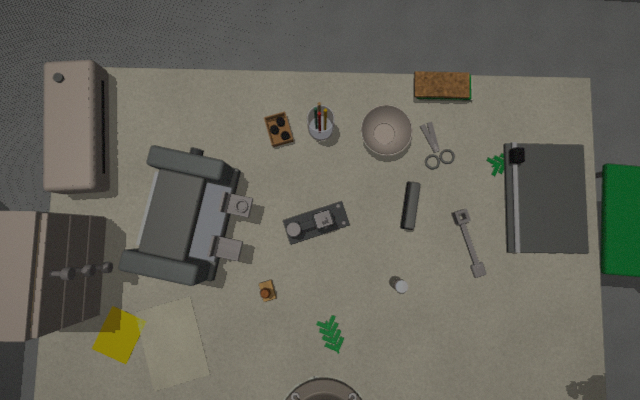

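View pics/side0.png

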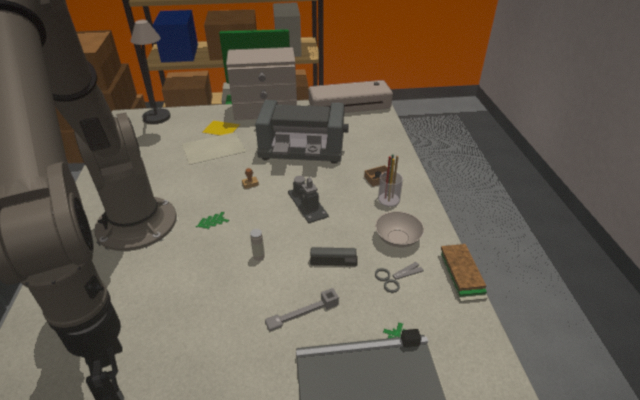

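```bash
cat > h.py <<'E'
import cv2,numpy as np
from station import *
def proj(c,P):
    P=np.atleast_2d(P);R=c["pose"][:3,:3];t=c["pose"][:3,3];p=(P-t)@R;p=p@c["camera_matrix"].T;return p[:,:2]/p[:,2:]
def ray(c,uv,z):
    uv=np.atleast_2d(np.array(uv,float));d=np.c_[uv,np.ones(len(uv))]@np.linalg.inv(c["camera_matrix"]).T@c["pose"][:3,:3].T
    t=c["pose"][:3,3];return t+d*((z-t[2])/d[:,2])[:,None]
def crop(img,x0,y0,x1,y1,s,step=10):
    im=cv2.resize(img[y0:y1,x0:x1,::-1],None,fx=s,fy=s,interpolation=cv2.INTER_CUBIC)
    im=cv2.convertScaleAbs(im,alpha=1.4,beta=15)
    for x in range(-(-x0//step)*step,x1,step):
        cv2.line(im,(int((x-x0+.5)*s),0),(int((x-x0+.5)*s),5),(0,0,255),1)
        if x%20==0:cv2.putText(im,str(x),(int((x-x0+.5)*s)-10,15),0,.35,(0,0,255),1)
    for y in range(-(-y0//step)*step,y1,step):
        cv2.line(im,(0,int((y-y0+.5)*s)),(5,int((y-y0+.5)*s)),(0,0,255),1)
        if y%20==0:cv2.putText(im,str(y),(6,int((y-y0+.5)*s)+4),0,.35,(0,0,255),1)
    return im
E
python3 - <<'E'
from h import *
t=dict(np.load("top0.npz"));s=dict(np.load("side0.npz"))
cv2.imwrite("pics/c1.png",crop(t["img"],115,140,355,290,3.33))
a=crop(t["img"],440,200,500,285,6.5);b=crop(s["img"],260,280,350,335,4.4);c=crop(s["img"],280,165,340,225,4.5)
m=np.zeros((560,800,3),np.uint8)
m[:a.shape[0],:a.shape[1]]=a;m[:b.shape[0],400:400+b.shape[1]]=b;m[260:260+c.shape[0],400:400+c.shape[1]]=c
cv2.imwrite("pics/c2.png",m)
E
```

```text
(no output)
```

View pics/c1.png

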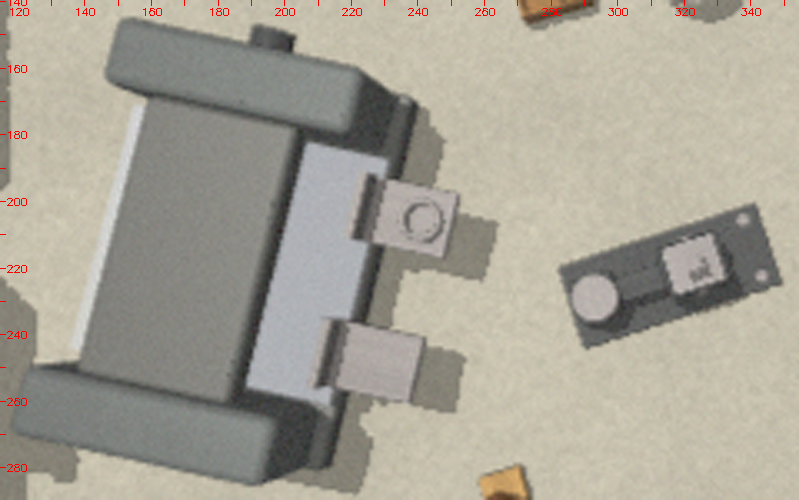

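View pics/c2.png

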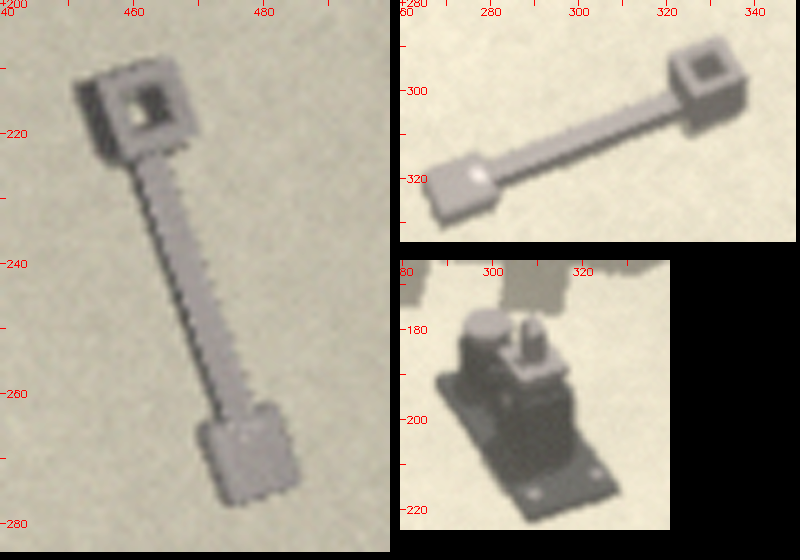

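```bash
cat > fit.py <<'E'
from h import *
from scipy.optimize import least_squares
def fit(obs,x0):
    # obs: list of (cam, pts mm Nx3, pix Nx2)
    def T(v,p):
        c,s=np.cos(v[2]),np.sin(v[2]);p=np.array(p)/1000.;return np.c_[v[0]+c*p[:,0]-s*p[:,1],v[1]+s*p[:,0]+c*p[:,1],p[:,2]]
    f=lambda v:np.concatenate([(proj(c,T(v,p))-q).ravel() for c,p,q in obs])
    r=least_squares(f,x0,loss="soft_l1");print(np.round([*r.x[:2],np.degrees(r.x[2])],4),"res px",np.round(r.fun,1).tolist());return r.x
E
python3 - <<'E'
from fit import *
t=dict(np.load("top0.npz"));s=dict(np.load("side0.npz"))
u=lambda a,ox,oy,x0,y0,k:np.array([[x0+(x-ox)/k-.5,y0+(y-oy)/k-.5] for x,y in a])
print("machine");fit([(t,[(80,-162,86),(30,-162,86),(-30,-162,86),(-80,-162,86),(55,-140,94)],u([(458,192),(444,258),(425,338),(410,402),(423,221)],0,0,115,140,3.33))],[.4,.35,-.2])
jt=(t,[(85,-35,8),(85,35,8),(-85,-35,8),(-85,35,8),(60,0,62)],u([(558,268),(586,348),(755,204),(782,284),(595,298)],0,0,115,140,3.33))
js=(s,[(85,35,8),(-85,35,8),(-85,-35,8),(60,0,62)],u([(438,378),(530,519),(618,488),(488,323)],400,260,280,165,4.5))
print("jack");[fit(o,[.45,.03,1.4]) for o in([jt],[js],[jt,js])]
hub=[(17,17,30),(17,-17,30),(-17,-17,30),(-17,17,30)];pad=[(-132,17,12),(-132,-17,12),(-168,-17,12),(-168,17,12)]
ht=(t,hub+pad,u([(102,72),(170,57),(198,135),(125,155),(198,428),(277,402),(300,485),(228,507)],0,0,440,200,6.5))
hs=(s,hub+pad,u([(722,38),(748,82),(692,105),(670,57),(480,150),(500,190),(442,215),(422,172)],400,0,260,280,4.4))
print("handle");[fit(o,[.45,-.35,.2]) for o in([ht],[hs],[ht,hs])]
E
```

```text
machine
[  0.5317   0.36   -11.1174] res px [0.4, 0.3, 0.0, 0.0, 0.2, -0.2, -0.0, 0.6, -0.7, -0.7]
jack
[5.219000e-01 2.740000e-02 1.091774e+02] res px [-0.2, -0.2, -0.7, 0.6, 0.4, -0.5, 0.5, 0.0, -0.1, 0.1]
[5.23500e-01 2.65000e-02 1.08428e+02] res px [-0.7, -0.3, -0.5, -0.1, 0.9, 0.2, 0.4, 0.1]
[5.22300e-01 2.72000e-02 1.09036e+02] res px [-0.1, -0.4, -0.7, 0.4, 0.6, -0.6, 0.5, -0.1, 0.0, -0.2, -1.3, -0.3, -0.6, -0.3, 0.7, -0.1, -0.2, 0.1]
handle
[ 0.5457 -0.3628 18.0305] res px [-0.8, 0.9, 0.7, -0.5, 0.6, -0.4, -0.2, 0.3, -0.1, -0.4, -0.3, -0.2, 0.5, 0.0, -0.3, 0.5]
[ 0.545  -0.3657 17.8291] res px [0.3, -0.0, 0.3, -0.2, 0.5, -0.7, -0.2, 0.1, 0.0, -0.6, 0.4, 1.0, -0.8, 0.8, -0.9, -0.4]
[ 0.5454 -0.3641 17.861 ] res px [-0.3, 1.0, 1.2, -0.4, 1.0, -0.2, 0.2, 0.4, 0.3, -0.3, 0.0, -0.0, 0.8, 0.2, -0.0, 0.6, 0.4, -0.5, 0.4, -0.7, 0.6, -1.2, -0.1, -0.4, 0.2, -1.1, 0.5, 0.5, -0.6, 0.2, -0.7, -1.0]
```

```bash
cat > go.py <<'E'
import sys,numpy as np
from station import get_obs
from scipy.spatial.transform import Rotation as Ro
# usage: go.py x y z yawy [tilt about jack-y-ish tool y deg]; yawy = world azimuth of tool y, tool z down
x,y,z,a=map(float,sys.argv[1:5]);tl=float(sys.argv[5]) if len(sys.argv)>5 else 0
o=get_obs();q=o["tool_rot"];R=Ro.from_quat([q[1],q[2],q[3],q[0]])
a=np.radians(a);ty=np.array([np.cos(a),np.sin(a),0]);tz=np.array([0,0,-1.]);tx=np.cross(ty,tz)
G=Ro.from_matrix(np.c_[tx,ty,tz])*Ro.from_rotvec([0,tl,0],degrees=True)
print("t",o["t"],"pos",o["eef_pos"].round(4) if hasattr(o["eef_pos"],"round") else o["eef_pos"],"F",np.round(o["contact_force"],1),"w",o["gripper_width"],"g",o["grasp_force"],"q",np.round(o["q"],2))
print("shift mm",(R.inv().apply(np.array([x,y,z])-o["eef_pos"])*1000).round(1),"rot",(R.inv()*G).as_rotvec(degrees=True).round(2))
E
python3 go.py .5288 .0083 .2 19.04
```

```text
t 0.1 pos [ 0.1595 -0.6553  0.2304] F [-0.2  0.1  0.3] w 1.001877151610762 g 0.0 q [ 1.22  0.48  0.02  1.56 -0.01  1.11 -0.08]
shift mm [ 515.8 -557.4   31.3] rot [-8.000e-02 -7.000e-02 -9.536e+01]
```

{"fn": "arm_command", "kwargs": {"commands": [0.516,-0.557,0.03,0,0,-95.4,1,0.516,-0.557,0.03,0,0,-95.4,1,0.516,-0.557,0.03,0,0,-95.4,1,0.516,-0.557,0.03,0,0,-95.4,1,0.516,-0.557,0.03,0,0,-95.4,1,0.516,-0.557,0.03,0,0,-95.4,1,0.516,-0.557,0.03,0,0,-95.4,1,0.516,-0.557,0.03,0,0,-95.4,1]}}

```text
t: 0.9
eef_pos: [0.3546, -0.3048, 0.2154]
tool_rot: [0.0, 0.75, 0.661, -0.0]
contact_force: [0.8, -0.6, -0.2]
gripper_width: 0.997
grasp_force: 0.0
```

```bash
python3 go.py .5288 .0083 .2 19.04
```

```text
t 0.9 pos [ 0.3546 -0.3048  0.2154] F [ 0.8 -0.6 -0.2] w 0.9970107639839592 g 0.0 q [ 0.92  0.18 -0.39  2.03  0.08  0.95  0.37]
shift mm [332.5 133.5  15.3] rot [-1.000e-02  1.000e-02 -2.626e+01]
```

{"fn": "arm_command", "kwargs": {"commands": [0.333,0.133,0.015,0,0,-26.2,1,0.333,0.133,0.015,0,0,-26.2,1,0.333,0.133,0.015,0,0,-26.2,1,0.333,0.133,0.015,0,0,-26.2,1,0.333,0.133,0.015,0,0,-26.2,1,0.333,0.133,0.015,0,0,-26.2,1,0.333,0.133,0.015,0,0,-26.2,1,0.333,0.133,0.015,0,0,-26.2,1]}}

```text
t: 1.7
eef_pos: [0.5316, 0.0128, 0.2006]
tool_rot: [-0.001, 0.58, 0.815, 0.002]
contact_force: [-1.0, 0.8, 0.1]
gripper_width: 1.001
grasp_force: 0.0
```

```bash
python3 go.py .5288 .0083 .14 19.04; python3 - <<'E'
from h import *
c=read_camera("wrist");np.savez("w1.npz",**c);cv2.imwrite("pics/w1.png",c["img"][:,:,::-1])
E
```

```text
t 1.7 pos [0.5316 0.0128 0.2006] F [-1.   0.8  0.1] w 1.000702311407572 g 0.0 q [ 0.38  0.34 -0.64  1.9   0.24  0.98 -0.03]
shift mm [-3.5 -4.3 60.6] rot [ 0.16 -0.19  0.06]
```

View pics/w1.png

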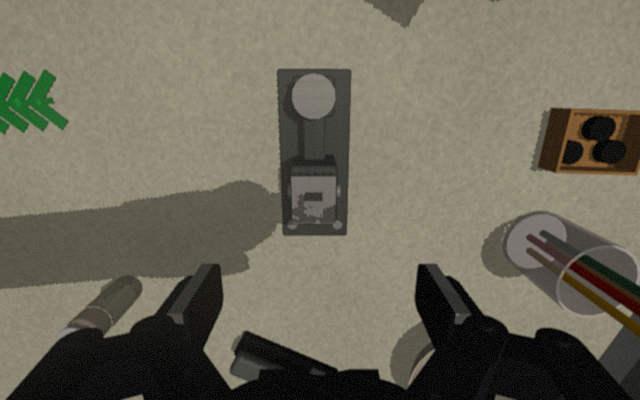

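```bash
python3 - <<'E'
from fit import *
w=dict(np.load("w1.npz"))
fit([(w,[(85,35,8),(85,-35,8),(-85,35,8),(-85,-35,8),(60,0,62)],np.array([(278,70),(350,69),(283,235),(346,235),(314,96)]))],[.52,.03,1.9])
E
```

```text
[5.22300e-01 2.85000e-02 1.09015e+02] res px [-1.2, -2.0, 2.1, -0.8, -0.7, 1.5, 0.9, 1.6, -0.2, 0.3]
```

{"fn": "arm_command", "kwargs": {"commands": [-0.0035,-0.0043,0.04,0.16,-0.19,0,1,-0.0035,-0.0043,0.07,0.16,-0.19,0,1,-0.0035,-0.0043,0.1,0.16,-0.19,0,1,-0.0035,-0.0043,0.12,0.16,-0.19,0,1,-0.0035,-0.0043,0.135,0.16,-0.19,0,1,-0.0035,-0.0043,0.145,0.16,-0.19,0,1,-0.0035,-0.0043,0.152,0.16,-0.19,0,1,-0.0035,-0.0043,0.152,0.16,-0.19,0,1]}}

```text
t: 2.55
eef_pos: [0.5268, 0.0008, 0.0482]
tool_rot: [0.0, 0.583, 0.812, -0.002]
contact_force: [-0.8, -0.4, 0.4]
gripper_width: 0.999
grasp_force: 0.0
```

```bash
python3 go.py .5288 .0086 .048 19.04
```

```text
t 2.55 pos [0.5268 0.0008 0.0482] F [-0.8 -0.4  0.4] w 0.9991344171597538 g 0.0 q [ 0.3   0.55 -0.52  2.02  0.43  0.69 -0.18]
shift mm [6.7 4.4 0.2] rot [-0.19  0.19 -0.42]
```

{"fn": "arm_command", "kwargs": {"commands": [0.0065,0.0044,0,0,0,-0.4,1,0.0065,0.0044,0,0,0,-0.4,1,0.0065,0.0044,0,0,0,-0.4,1]}}

```text
t: 2.85
eef_pos: [0.5297, 0.0093, 0.0492]
tool_rot: [0.001, 0.58, 0.815, -0.002]
contact_force: [1.2, -0.9, -0.4]
gripper_width: 1.002
grasp_force: 0.0
```

```bash
python3 go.py .5288 .0086 .048 19.04
```

```text
t 2.85 pos [0.5297 0.0093 0.0492] F [ 1.2 -0.9 -0.4] w 1.0018255569610108 g 0.0 q [ 0.28  0.55 -0.53  2.01  0.43  0.69 -0.19]
shift mm [-0.4 -1.1  1.2] rot [-0.08  0.21  0.05]
```

Well centred; close.

{"fn": "arm_command", "kwargs": {"commands": [0,-0.001,0.001,0,0,0,0.3,0,-0.001,0.001,0,0,0,0.3,0,-0.001,0.001,0,0,0,0.2,0,-0.001,0.001,0,0,0,0.2,0,-0.001,0.001,0,0,0,0.2,0,-0.001,0.001,0,0,0,0.2,0,-0.001,0.001,0,0,0,0.2], "force": 40}}

```text
t: 3.55
eef_pos: [0.5286, 0.0084, 0.0479]
tool_rot: [0.001, 0.58, 0.814, -0.002]
contact_force: [-0.0, 0.3, 4.8]
gripper_width: 0.462
grasp_force: 41.4
```

```bash
python3 go.py .5433 .1336 .048 -11.1; python3 - <<'E'
from h import *
c=read_camera("side");np.savez("s2.npz",**c);cv2.imwrite("pics/s2.png",crop(c["img"],255,85,375,225,4.2))
E
```

```text
t 3.55 pos [0.5286 0.0084 0.0479] F [-0.   0.3  4.8] w 0.4623015284448894 g 41.44117712974548 q [ 0.28  0.55 -0.53  2.02  0.43  0.69 -0.19]
shift mm [113.6  54.7  -0.7] rot [-0.05  0.23 30.13]
```

View pics/s2.png

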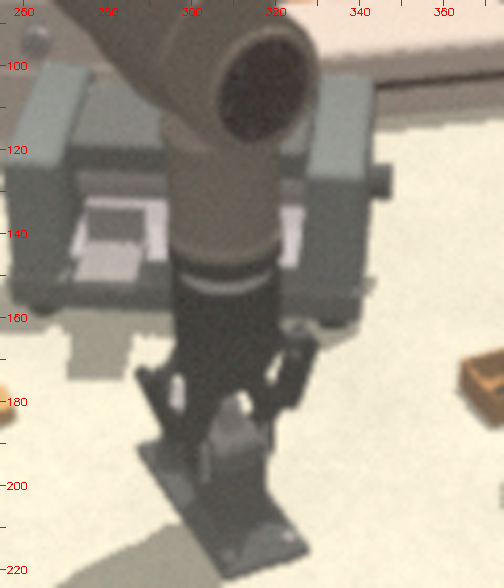

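{"fn": "arm_command", "kwargs": {"commands": [0.01,0.004,0,0,0,5,0.2,0.02,0.008,0,0,0,10,0.2,0.03,0.012,0,0,0,15,0.2,0.04,0.016,0,0,0,20,0.2,0.05,0.02,0,0,0,25,0.2,0.0617,0.0246,0,0,0.2,30.1,0.2,0.0617,0.0246,0,0,0.2,30.1,0.2,0.0617,0.0246,0,0,0.2,30.1,0.2]}}

```text
t: 4.4
eef_pos: [0.5316, 0.0742, 0.0478]
tool_rot: [0.0, 0.773, 0.635, -0.001]
contact_force: [-1.3, -2.1, 8.8]
gripper_width: 0.46
grasp_force: 42.4
```

```bash
python3 go.py .5433 .1336 .048 -11.1; python3 - <<'E'
from h import *
c=read_camera("wrist");np.savez("w2.npz",**c);cv2.imwrite("pics/w2.png",c["img"][:,:,::-1])
E
```

```text
t 4.4 pos [0.5316 0.0742 0.0478] F [-1.3 -2.1  8.8] w 0.4600321836735556 g 42.377965450286865 q [ 0.06  0.54 -0.4   2.    0.33  0.67 -0.75]
shift mm [60.5 -0.  -0.3] rot [-0.06  0.11 -0.07]
```

View pics/w2.png

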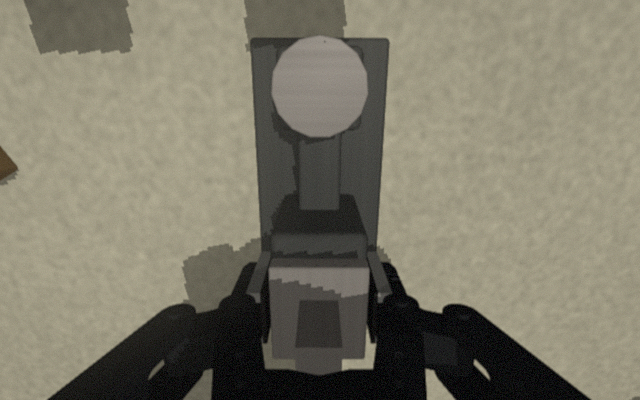

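```bash
python3 - <<'E'
from h import *
w=dict(np.load("w2.npz"));p=ray(w,(320,87),.062)[0];a=np.radians(-11.1);X=np.array([np.cos(a),np.sin(a)]);Y=np.array([-np.sin(a),np.cos(a)])
d=np.array([.5587,.2121])-p[:2];print(p,"to pad: fwd",d@Y,"lat",d@X)
E
```

```text
[0.54751831 0.15388137 0.062     ] to pad: fwd 0.05928223856763529 lat -0.00023585387298205945
```

{"fn": "arm_command", "kwargs": {"commands": [0.01,0,0,0,0,0,0.2,0.02,0,0,0,0,0,0.2,0.03,0,0,0,0,0,0.2,0.04,0,0,0,0,0,0.2,0.05,0,0,0,0,0,0.2,0.06,0,0,0,0,0,0.2,0.06,0,0,0,0,0,0.2,0.06,0,0,0,0,0,0.2]}}

```text
t: 5.25
eef_pos: [0.5434, 0.1312, 0.0478]
tool_rot: [0.001, 0.773, 0.635, -0.002]
contact_force: [0.2, -6.1, 11.8]
gripper_width: 0.461
grasp_force: 42.6
```

```bash
python3 go.py .5433 .1336 .048 -11.1; python3 - <<'E'
from h import *
c=read_camera("wrist");np.savez("w3.npz",**c);cv2.imwrite("pics/w3.png",c["img"][:,:,::-1])
E
```

```text
t 5.25 pos [0.5434 0.1312 0.0478] F [ 0.2 -6.1 11.8] w 0.4608219671746565 g 42.5531941652298 q [-0.04  0.56 -0.4   1.95  0.33  0.7  -0.84]
shift mm [ 2.3 -0.6 -0.2] rot [-0.03  0.23 -0.08]
```

View pics/w3.png

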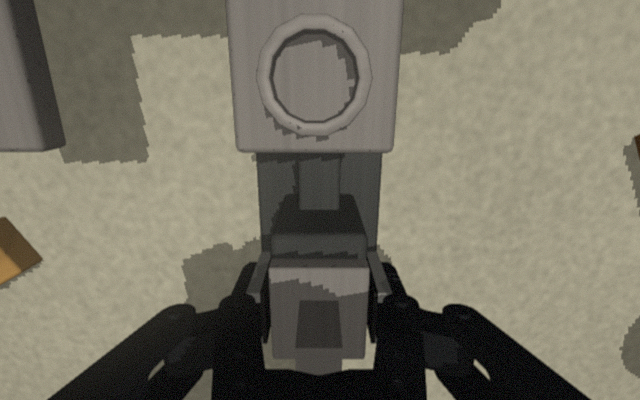

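```bash
python3 - <<'E'
from h import *
w=dict(np.load("w3.npz"));w2=dict(np.load("w2.npz"))
a=np.radians(-11.1);X=np.array([np.cos(a),np.sin(a)]);Y=np.array([-np.sin(a),np.cos(a)])
s=ray(w2,(320,87),.062)[0][:2]+.0600*0
r=ray(w,(314,75),.098-.004)[0][:2];e=ray(w,[(238,152),(394,152)],.086)[:,:2]
print("ring",r,"ear corners",e,"yaw",np.degrees(np.arctan2(*(e[1]-e[0])[::-1])),"pad from edge",e.mean(0)+Y*.022)
from scipy.spatial.transform import Rotation as Ro
# saddle now: carry saddle pixel in the camera frame (jack rigid in tool): use pose of both cams
pc=np.linalg.inv(w2["pose"])@np.r_[ray(w2,(320,87),.062)[0],1]
S=(w["pose"]@pc)[:3];print("saddle",S)
for q in(r,e.mean(0)+Y*.022):d=q-S[:2];print("fwd",d@Y,"lat",d@X)
E
```

```text
ring [0.55823953 0.21367871] ear corners [[0.53093265 0.19688617]
 [0.57794654 0.18764973]] yaw -11.114880797701689 pad from edge [0.55867508 0.21385639]
saddle [0.55941695 0.21094256 0.06183345]
fwd 0.002458286778207847 lat -0.001682166916255945
fwd 0.002716496488411851 lat -0.001288969824164402
```

{"fn": "arm_command", "kwargs": {"commands": [0.003,-0.001,0,0,0,0,0.2,0.0035,-0.0015,0,0,0,0,0.2,0.0035,-0.0015,0,0,0,0,0.2]}}

```text
t: 5.6
eef_pos: [0.5432, 0.1329, 0.0478]
tool_rot: [0.002, 0.773, 0.634, -0.002]
contact_force: [1.8, -10.3, 12.1]
gripper_width: 0.458
grasp_force: 42.6
```

```bash
python3 go.py .5427 .1337 .048 -11.1
```

```text
t 5.6 pos [0.5432 0.1329 0.0478] F [  1.8 -10.3  12.1] w 0.45795641815692456 g 42.62481093406677 q [-0.05  0.56 -0.4   1.95  0.34  0.7  -0.85]
shift mm [ 0.7 -0.7 -0.2] rot [ 0.01  0.34 -0.17]
```

{"fn": "arm_command", "kwargs": {"commands": [0.0015,-0.001,0,0,0,0,0.6,0.001,-0.001,0,0,0,0,0.8,0.001,-0.001,0,0,0,0,1,0.001,-0.001,0,0,0,0,1,0.001,-0.001,-0.02,0,0,0,1,0,-0.001,-0.06,0,0,0,1,0,-0.001,-0.11,0,0,0,1,0,0,-0.17,0,0,0,1]}}

```text
t: 6.4
eef_pos: [0.5412, 0.1377, 0.2083]
tool_rot: [-0.001, 0.772, 0.636, -0.002]
contact_force: [1.7, -0.1, -0.6]
gripper_width: 0.998
grasp_force: 0.0
```

```bash
python3 - <<'E'
from fit import *
import numpy as np
# grasp point on handle bar: handle (0.5454,-0.3641,17.86deg)
a=np.radians(17.86);h=np.array([.5454,-.3641])
print("bar x=-32:",h-.032*np.array([np.cos(a),np.sin(a)]),"hub",h)
for n in("wrist","top","side"):
    c=read_camera(n);np.savez(f"{n}4.npz",**c);cv2.imwrite(f"pics/{n}4.png",c["img"][:,:,::-1])
w=dict(np.load("wrist4.npz"));a=crop(w["img"],180,0,460,330,1.8,20)
cv2.imwrite("pics/w4.png",a)
E
python3 go.py .5153 -.3737 .15 -72.14
```

```text
bar x=-32: [ 0.51494212 -0.37391415] hub [ 0.5454 -0.3641]
t 6.55 pos [0.5442 0.1387 0.2108] F [-0.6  0.5 -1.3] w 0.9993503291515631 g 0.0 q [ 0.03  0.35 -0.48  1.83  0.19  1.   -0.73]
shift mm [-508.6   69.6   59.9] rot [ 0.19 -0.27 61.09]
```

View pics/w4.png

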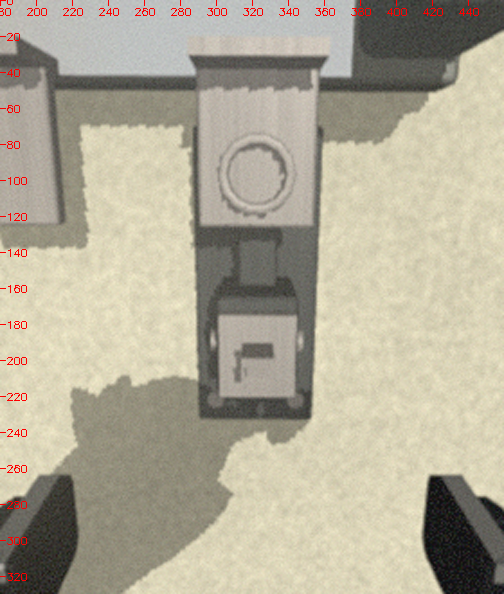

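```bash
python3 - <<'E'
from fit import *
w=dict(np.load("wrist4.npz"))
px=lambda a:np.array(a)/1.8+[180,0]-.5
P=[(-85,35,8),(-85,-35,8),(0,18,86),(0,-18,86),(-40,-18,86),(-40,18,86)]
v=fit([(w,P,px([(200,418),(311,418),(218,314),(298,314),(297,397),(219,397)]))],[.547,.153,1.377])
c,s=np.cos(v[2]),np.sin(v[2]);S=v[:2]+.06*np.array([c,s]);St=v[:2]-.02*np.array([c,s])
r=ray(w,px([(256,173)]),.094)[0][:2];d=r-S
print("stub",St,"ring",r,"saddle",S,"err fwd/lat",d@[c,s],d@[s,-c])
E
```

```text
[ 0.5474  0.1549 78.8991] res px [-0.5, 0.9, 1.2, 1.1, -0.1, -0.5, 0.2, -0.4, -0.5, -0.0, 0.1, -0.2]
stub [0.54353519 0.13522885] ring [0.55761124 0.21379961] saddle [0.55893817 0.21373202] err fwd/lat -0.0001891602355237753 -0.0013151196111283034
```

```bash
python3 go.py .5454 -.3641 .15 -72.14
```

```text
t 6.55 pos [0.5442 0.1387 0.2108] F [-0.6  0.5 -1.3] w 0.9993503291515631 g 0.0 q [ 0.03  0.35 -0.48  1.83  0.19  1.   -0.73]
shift mm [-493.4   97.3   60.1] rot [ 0.19 -0.27 61.09]
```

{"fn": "arm_command", "kwargs": {"commands": [-0.493,0.097,0.03,0.2,-0.3,61.1,1,-0.493,0.097,0.03,0.2,-0.3,61.1,1,-0.493,0.097,0.03,0.2,-0.3,61.1,1,-0.493,0.097,0.03,0.2,-0.3,61.1,1,-0.493,0.097,0.03,0.2,-0.3,61.1,1,-0.493,0.097,0.03,0.2,-0.3,61.1,1,-0.493,0.097,0.03,0.2,-0.3,61.1,1,-0.493,0.097,0.03,0.2,-0.3,61.1,1]}}

```text
t: 7.35
eef_pos: [0.5414, -0.2632, 0.1817]
tool_rot: [-0.0, 0.988, 0.153, -0.005]
contact_force: [0.2, 0.0, 0.4]
gripper_width: 1.001
grasp_force: 0.0
```

```bash
python3 go.py .5454 -.3641 .15 -72.14
```

```text
t 7.35 pos [ 0.5414 -0.2632  0.1817] F [0.2 0.  0.4] w 1.0006495599292105 g 0.0 q [ 0.44  0.42 -0.12  1.77  0.06  0.97 -0.97]
shift mm [-26.4  97.4  31.9] rot [-0.09  0.58 -0.24]
```

{"fn": "arm_command", "kwargs": {"commands": [-0.02,0.07,0.03,0,0.3,0,1,-0.02,0.07,0.03,0,0.3,0,1,-0.02,0.07,0.03,0,0.3,0,1,-0.02,0.07,0.03,0,0.3,0,1,-0.02,0.07,0.03,0,0.3,0,1]}}

```text
t: 7.85
eef_pos: [0.545, -0.3326, 0.1531]
tool_rot: [-0.001, 0.988, 0.156, -0.002]
contact_force: [0.1, 0.5, 0.1]
gripper_width: 0.998
grasp_force: 0.0
```

```bash
python3 go.py .5454 -.3641 .05 -72.14
python3 - <<'E'
from fit import *
c=read_camera("wrist");np.savez("w5.npz",**c);cv2.imwrite("pics/w5.png",c["img"][:,:,::-1])
print("pred hub top corners / paddle");
a=np.radians(17.86)
P=np.array([(17,17,30),(17,-17,30),(-17,-17,30),(-17,17,30),(-132,17,12),(-132,-17,12),(-168,-17,12),(-168,17,12)])/1000
T=np.c_[.5454+np.cos(a)*P[:,0]-np.sin(a)*P[:,1],-.3641+np.sin(a)*P[:,0]+np.cos(a)*P[:,1],P[:,2]]
print(proj(c,T).round(0).tolist())
E
```

```text
t 7.85 pos [ 0.545  -0.3326  0.1531] F [0.1 0.5 0.1] w 0.998105601791139 g 0.0 q [ 0.52  0.5  -0.1   1.71  0.06  0.94 -0.86]
shift mm [ -9.1  30.3 103.1] rot [-0.11  0.16  0.11]
pred hub top corners / paddle
[[335.0, 185.0], [377.0, 185.0], [375.0, 224.0], [335.0, 224.0], [332.0, 324.0], [366.0, 324.0], [364.0, 353.0], [331.0, 353.0]]
```

View pics/w5.png

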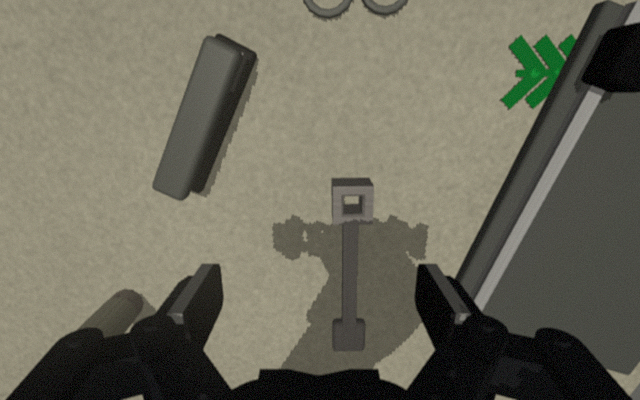

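```bash
python3 - <<'E'
from fit import *
w=dict(np.load("w5.npz"))
hub=[(17,17,30),(17,-17,30),(-17,-17,30),(-17,17,30)];pad=[(-132,17,12),(-132,-17,12),(-168,-17,12),(-168,17,12)]
# refine edges by row intensity profiles
g=cv2.cvtColor(w["img"],cv2.COLOR_RGB2GRAY).astype(int)
print("hub row 193",g[193,324:382].tolist());print("bar row 290",g[290,336:364].tolist());print("bar row 245",g[245,336:364].tolist());print("pad row 338",g[338,326:372].tolist())
fit([(w,hub+pad,np.array([(331.5,187.5),(373,187.5),(373,224),(332,224),(332,320),(364.5,320),(364.5,350),(332,350)]))],[.545,-.364,.31])
E
```

```text
hub row 193 [140, 144, 139, 142, 144, 149, 136, 103, 80, 107, 119, 119, 116, 118, 115, 116, 111, 120, 117, 118, 114, 117, 119, 116, 114, 112, 113, 111, 114, 117, 112, 113, 109, 112, 114, 115, 114, 115, 111, 111, 111, 116, 110, 112, 111, 113, 113, 112, 114, 123, 132, 142, 141, 139, 139, 144, 144, 152]
bar row 290 [89, 91, 97, 90, 91, 79, 54, 67, 77, 72, 67, 74, 72, 72, 73, 70, 76, 77, 75, 71, 74, 93, 101, 95, 93, 89, 90, 90]
bar row 245 [89, 91, 87, 90, 92, 87, 64, 71, 80, 82, 77, 72, 72, 74, 75, 78, 74, 74, 76, 74, 76, 77, 87, 90, 93, 88, 94, 91]
pad row 338 [93, 93, 89, 94, 91, 90, 68, 62, 62, 66, 75, 71, 70, 71, 71, 68, 73, 70, 68, 70, 66, 68, 70, 70, 72, 76, 70, 72, 66, 68, 68, 68, 69, 65, 68, 69, 65, 65, 62, 84, 95, 87, 93, 88, 85, 90]
[ 0.5448 -0.3615 18.944 ] res px [0.2, -2.4, 0.4, -3.0, -1.0, -0.7, -0.1, -0.2, -0.3, 3.6, 1.0, 3.2, 0.0, 2.3, -0.2, 2.7]
```

```bash
python3 go.py .545 -.3622 .009 -71.4
```

```text
t 7.9 pos [ 0.5453 -0.3326  0.1536] F [-0.1  0.4 -0.1] w 1.0000565988581362 g 0.0 q [ 0.52  0.5  -0.1   1.71  0.06  0.94 -0.86]
shift mm [ -9.1  28.3 144.6] rot [-0.07  0.13 -0.61]
```

{"fn": "arm_command", "kwargs": {"commands": [-0.009,0.028,0.03,0,0,-0.6,1,-0.009,0.028,0.06,0,0,-0.6,1,-0.009,0.028,0.09,0,0,-0.6,1,-0.009,0.028,0.11,0,0,-0.6,1,-0.009,0.028,0.12,0,0,-0.6,1,-0.009,0.028,0.12,0,0,-0.6,1,-0.009,0.028,0.12,0,0,-0.6,1]}}

```text
t: 8.6
eef_pos: [0.5454, -0.3639, 0.0348]
tool_rot: [0.0, 0.987, 0.161, -0.001]
contact_force: [0.6, 0.2, 0.0]
gripper_width: 0.998
grasp_force: 0.0
```

```bash
python3 go.py .545 -.3622 .009 -71.4
```

```text
t 8.6 pos [ 0.5454 -0.3639  0.0348] F [0.6 0.2 0. ] w 0.9979932011214021 g 0.0 q [ 0.55  0.67 -0.09  1.73  0.08  0.74 -0.82]
shift mm [ 0.2 -1.7 25.8] rot [ 0.04  0.08 -0.11]
```

{"fn": "arm_command", "kwargs": {"commands": [0,-0.0015,0.015,0,0,0,1,0,-0.0015,0.025,0,0,0,1,0,-0.0015,0.026,0,0,0,0.6,0,-0.0015,0.026,0,0,0,0.3,0,-0.0015,0.026,0,0,0,0.2,0,-0.0015,0.026,0,0,0,0.2,0,-0.0015,0.026,0,0,0,0.2,0,-0.0015,0.026,0,0,0,0.2], "force": 60}}

```text
t: 9.4
eef_pos: [0.5443, -0.363, 0.0083]
tool_rot: [0.0, 0.987, 0.16, -0.001]
contact_force: [-0.5, -0.0, 2.8]
gripper_width: 0.385
grasp_force: 61.1
```

```bash
python3 go.py .545 -.3622 .009 -71.4
```

```text
t 9.4 pos [ 0.5443 -0.363   0.0083] F [-0.5 -0.   2.8] w 0.38512642630023486 g 61.11385524272919 q [ 0.55  0.71 -0.08  1.74  0.09  0.7  -0.83]
shift mm [ 0.9 -0.6 -0.7] rot [ 0.04  0.1  -0.16]
```

{"fn": "arm_command", "kwargs": {"commands": [0,0,-0.02,0,0,0,0.2,0,0,-0.05,0,0,0,0.2,0,0,-0.09,0,0,0,0.2,0,0,-0.13,0,0,0,0.2,0,0,-0.16,0,0,0,0.2,0,0,-0.17,0,0,0,0.2,0,0,-0.17,0,0,0,0.2]}}

```text
t: 10.1
eef_pos: [0.5448, -0.3629, 0.1787]
tool_rot: [0.001, 0.987, 0.16, -0.0]
contact_force: [-0.7, -0.3, -2.0]
gripper_width: 0.383
grasp_force: 60.7
```

```bash
python3 go.py .5434 .1348 .17 -11.1; python3 - <<'E'
from fit import *
from scipy.spatial.transform import Rotation as Ro
c=read_camera("wrist");np.savez("w6.npz",**c)
o=get_obs();q=o["tool_rot"];R=Ro.from_quat([q[1],q[2],q[3],q[0]]).as_matrix()
# predicted pixels if hub underside is 8.3mm beyond... tool coords: hub centred, top at z=-22
tz0=.0083 # underside beyond TCP
P=np.array([(x,y,tz0-.030) for x,y in((.017,-.017),(.017,.017),(-.017,.017),(-.017,-.017),(.008,0),(-.008,0))])
print(proj(c,o["eef_pos"]+P@R.T).round(1).tolist())
g=cv2.cvtColor(c["img"],cv2.COLOR_RGB2GRAY).astype(int)
for k in(300,320,340):print(k,g[200:400:3,k].tolist())
for r in(270,300,330,350):print(r,g[r,240:400:4].tolist())
for n in("side","top"):
    d=read_camera(n);np.savez(n+"6.npz",**d)
E
```

```text
t 10.1 pos [ 0.5448 -0.3629  0.1787] F [-0.7 -0.3 -2. ] w 0.383179959732835 g 60.660452619194984 q [ 0.56  0.5  -0.1   1.65  0.06  1.   -0.8 ]
shift mm [ 156.  -472.6    7.9] rot [ 4.000e-02  1.000e-01 -6.047e+01]
[[275.1, 256.6], [359.8, 256.6], [356.7, 327.6], [278.1, 327.6], [317.5, 276.4], [317.5, 309.8]]
300 [157, 156, 152, 156, 155, 153, 164, 102, 104, 91, 67, 70, 70, 62, 66, 65, 66, 62, 59, 125, 126, 126, 119, 122, 96, 49, 51, 52, 49, 49, 49, 48, 51, 54, 53, 60, 67, 73, 76, 75, 80, 74, 76, 102, 97, 100, 108, 102, 97, 101, 101, 102, 96, 95, 103, 101, 97, 70, 6, 26, 3, 1, 6, 14, 22, 4, 11]
320 [161, 159, 159, 158, 102, 98, 101, 102, 105, 92, 64, 62, 68, 67, 65, 65, 59, 63, 61, 121, 121, 120, 117, 123, 92, 46, 50, 54, 52, 45, 56, 49, 51, 49, 57, 49, 68, 69, 77, 79, 75, 77, 72, 80, 77, 80, 80, 74, 82, 74, 75, 74, 76, 81, 82, 76, 80, 80, 63, 6, 3, 11, 22, 6, 19, 12, 0]
340 [164, 104, 100, 109, 110, 141, 114, 100, 106, 92, 64, 65, 64, 62, 65, 66, 62, 58, 60, 122, 126, 119, 119, 118, 70, 64, 60, 65, 64, 69, 64, 64, 67, 65, 65, 69, 69, 68, 77, 81, 73, 74, 79, 97, 103, 102, 96, 103, 99, 105, 104, 98, 96, 101, 105, 98, 102, 52, 16, 12, 7, 5, 17, 2, 3, 6, 2]
270 [160, 158, 144, 41, 43, 31, 74, 70, 73, 29, 123, 122, 126, 123, 125, 121, 121, 123, 121, 123, 121, 116, 123, 77, 85, 98, 73, 78, 80, 77, 17, 58, 67, 70, 36, 24, 10, 34, 97, 103]
300 [35, 32, 25, 32, 30, 31, 41, 85, 30, 22, 66, 78, 77, 80, 68, 51, 55, 51, 54, 55, 45, 50, 43, 51, 54, 64, 76, 76, 74, 75, 7, 25, 48, 80, 0, 5, 14, 24, 8, 8]
330 [13, 17, 14, 13, 8, 4, 19, 5, 15, 16, 157, 156, 161, 161, 101, 101, 97, 80, 76, 74, 80, 80, 73, 77, 102, 108, 93, 106, 98, 100, 57, 25, 11, 24, 13, 12, 14, 0, 8, 10]
350 [15, 14, 10, 9, 3, 20, 23, 75, 161, 155, 93, 98, 97, 98, 100, 101, 97, 80, 78, 78, 75, 80, 78, 80, 101, 104, 98, 97, 99, 98, 101, 99, 96, 0, 10, 15, 8, 2, 10, 22]
```

{"fn": "arm_command", "kwargs": {"commands": [0.156,-0.473,0.008,0,0.1,-60.5,0.2,0.156,-0.473,0.008,0,0.1,-60.5,0.2,0.156,-0.473,0.008,0,0.1,-60.5,0.2,0.156,-0.473,0.008,0,0.1,-60.5,0.2,0.156,-0.473,0.008,0,0.1,-60.5,0.2,0.156,-0.473,0.008,0,0.1,-60.5,0.2,0.156,-0.473,0.008,0,0.1,-60.5,0.2,0.156,-0.473,0.008,0,0.1,-60.5,0.2]}}

```text
t: 11.05
eef_pos: [0.5416, 0.0389, 0.1692]
tool_rot: [-0.002, 0.771, 0.637, -0.001]
contact_force: [0.8, 0.4, -0.7]
gripper_width: 0.386
grasp_force: 60.6
```

```bash
python3 go.py .5434 .1348 .17 -11.1
```

```text
t 11.05 pos [0.5416 0.0389 0.1692] F [ 0.8  0.4 -0.7] w 0.386464818649752 g 60.618092715740204 q [ 0.18  0.37 -0.46  1.91  0.2   0.91 -0.56]
shift mm [ 94.5 -16.2  -0.7] rot [-0.27 -0.    0.27]
```

{"fn": "arm_command", "kwargs": {"commands": [0.03,-0.005,0,0,0,0,0.2,0.06,-0.01,0,0,0,0,0.2,0.09,-0.016,0,0,0,0,0.2,0.0945,-0.016,0,0,0,0.2,0.2,0.0945,-0.016,0,0,0,0.2,0.2,0.0945,-0.016,0,0,0,0.2,0.2]}}

```text
t: 11.65
eef_pos: [0.5449, 0.1317, 0.1699]
tool_rot: [-0.001, 0.773, 0.634, -0.002]
contact_force: [-0.4, -0.1, -1.2]
gripper_width: 0.381
grasp_force: 60.6
```

```bash
python3 go.py .5434 .1348 .132 -11.1
```

```text
t 11.65 pos [0.5449 0.1317 0.1699] F [-0.4 -0.1 -1.2] w 0.3809327762703336 g 60.60774430632591 q [ 0.03  0.4  -0.47  1.86  0.22  0.93 -0.74]
shift mm [ 2.8 -1.9 37.9] rot [-0.21  0.07 -0.22]
```

{"fn": "arm_command", "kwargs": {"commands": [0.0025,-0.0015,0.01,0,0,-0.2,0.2,0.0025,-0.0015,0.02,0,0,-0.2,0.2,0.0025,-0.0015,0.03,0,0,-0.2,0.2,0.0025,-0.0015,0.038,0,0,-0.2,0.2,0.0025,-0.0015,0.038,0,0,-0.2,0.2,0.0025,-0.0015,0.038,0,0,-0.2,0.2]}}

```text
t: 12.25
eef_pos: [0.5443, 0.1359, 0.1329]
tool_rot: [-0.001, 0.772, 0.636, -0.001]
contact_force: [0.1, 1.1, -1.3]
gripper_width: 0.383
grasp_force: 60.6
```

```bash
python3 go.py .5434 .1348 .0943 -11.1
```

```text
t 12.25 pos [0.5443 0.1359 0.1329] F [ 0.1  1.1 -1.3] w 0.3827792682477343 g 60.60868173837662 q [ 0.01  0.45 -0.46  1.9   0.26  0.86 -0.78]
shift mm [-1.2 -0.6 38.6] rot [-0.12 -0.02  0.04]
```

{"fn": "arm_command", "kwargs": {"commands": [-0.001,-0.0005,0.005,0,0,0,0.2,-0.001,-0.0005,0.009,0,0,0,0.2,-0.001,-0.0005,0.013,0,0,0,0.2,-0.001,-0.0005,0.015,0,0,0,0.2,-0.001,-0.0005,0.015,0,0,0,0.2]}}

```text
t: 12.75
eef_pos: [0.5434, 0.1348, 0.1177]
tool_rot: [-0.001, 0.772, 0.636, -0.001]
contact_force: [-0.2, -1.3, -1.0]
gripper_width: 0.382
grasp_force: 60.6
```

No contact force at 8 mm below tip height: the bore is over the stub. Continue down.

{"fn": "arm_command", "kwargs": {"commands": [0,0,0.004,0,0,0,0.2,0,0,0.008,0,0,0,0.2,0,0,0.012,0,0,0,0.2,0,0,0.015,0,0,0,0.2,0,0,0.018,0,0,0,0.2,0,0,0.02,0,0,0,0.2,0,0,0.02,0,0,0,0.2]}}

```text
t: 13.45
eef_pos: [0.5434, 0.1348, 0.0977]
tool_rot: [-0.001, 0.772, 0.636, -0.001]
contact_force: [-0.8, -2.1, -2.3]
gripper_width: 0.388
grasp_force: 60.6
```

{"fn": "arm_command", "kwargs": {"commands": [0,0,0.002,0,0,0,0.2,0,0,0.003,0,0,0,0.2,0,0,0.004,0,0,0,0.2,0,0,0.005,0,0,0,0.2,0,0,0.005,0,0,0,0.2]}}

```text
t: 13.95
eef_pos: [0.5437, 0.1348, 0.0942]
tool_rot: [-0.0, 0.772, 0.636, -0.001]
contact_force: [-3.9, -4.3, 10.3]
gripper_width: 0.385
grasp_force: 62.1
```

{"fn": "arm_command", "kwargs": {"commands": [0,0,0.003,0,0,0,0.6,0,0,0.003,0,0,0,0.8,0,0,0.003,0,0,0,1,0,0,0.003,0,0,0,1,0,0,-0.02,0,0,0,1,0,0,-0.05,0,0,0,1,0,0,-0.08,0,0,0,1,0,0,-0.08,0,0,0,1]}}

```text
t: 14.75
eef_pos: [0.5464, 0.1364, 0.1773]
tool_rot: [0.001, 0.772, 0.636, 0.003]
contact_force: [0.5, -0.0, 0.0]
gripper_width: 1.004
grasp_force: 0.0
```

```bash
python3 go.py .5146 -.0124 .12 -11.1; python3 - <<'E'
from fit import *
for n in("wrist","side"):
    c=read_camera(n);np.savez(n+"7.npz",**c)
    # predicted handle pixels if seated
    v=(.5435,.1345,np.radians(78.9));ca,sa=np.cos(v[2]),np.sin(v[2])
    P=np.array([(17,17,116),(17,-17,116),(-17,-17,116),(-17,17,116),(-132,17,98),(-132,-17,98),(-168,-17,98),(-168,17,98)])/1000
    T=np.c_[v[0]+ca*P[:,0]-sa*P[:,1],v[1]+sa*P[:,0]+ca*P[:,1],P[:,2]]
    print(n,proj(c,T).round(1).tolist())
c=np.load("wrist7.npz");g=cv2.cvtColor(c["img"],cv2.COLOR_RGB2GRAY).astype(int)
for r in(170,190,210):print(r,g[r,260:400:3].tolist())
for k in(310,325,340):print(k,g[100:340:4,k].tolist())
E
```

```text
t 14.75 pos [0.5464 0.1364 0.1773] F [ 0.5 -0.   0. ] w 1.0038311499689188 g 0.0 q [ 0.03  0.39 -0.48  1.86  0.22  0.94 -0.75]
shift mm [-152.4   -2.9   56.7] rot [ 0.29 -0.23  0.05]
wrist [[287.9, 201.0], [341.4, 201.0], [340.3, 249.7], [289.2, 249.7], [294.4, 367.6], [335.8, 367.5], [335.1, 401.4], [295.3, 401.5]]
side [[305.1, 151.8], [315.5, 152.2], [314.5, 158.1], [303.9, 157.6], [299.8, 183.9], [311.1, 184.4], [309.9, 191.8], [298.4, 191.3]]
170 [149, 141, 138, 142, 137, 143, 141, 66, 64, 61, 50, 32, 41, 41, 46, 38, 37, 43, 42, 37, 37, 41, 34, 35, 45, 38, 44, 66, 66, 64, 60, 148, 145, 139, 139, 139, 136, 137, 139, 137, 141, 145, 144, 142, 144, 144, 143]
190 [148, 146, 141, 135, 143, 139, 138, 63, 55, 48, 53, 67, 66, 57, 58, 73, 67, 65, 60, 62, 66, 60, 61, 60, 63, 62, 70, 56, 63, 63, 62, 156, 150, 147, 143, 144, 146, 144, 146, 147, 139, 145, 150, 144, 151, 143, 143]
210 [143, 140, 141, 139, 141, 146, 143, 62, 46, 57, 108, 104, 106, 105, 104, 107, 106, 107, 104, 103, 105, 104, 102, 102, 105, 104, 110, 89, 57, 59, 90, 150, 147, 143, 142, 151, 142, 141, 137, 139, 140, 145, 146, 140, 140, 143, 147]
310 [122, 119, 111, 114, 105, 108, 114, 107, 43, 47, 65, 69, 62, 64, 68, 62, 61, 40, 37, 66, 66, 66, 103, 58, 61, 58, 67, 111, 104, 89, 107, 108, 110, 106, 60, 94, 72, 68, 65, 72, 70, 66, 69, 68, 69, 76, 71, 68, 67, 67, 69, 68, 69, 71, 71, 66, 70, 68, 68, 72]
325 [118, 124, 123, 86, 119, 104, 119, 107, 45, 41, 60, 57, 58, 59, 63, 54, 57, 38, 44, 59, 63, 65, 106, 64, 61, 66, 62, 110, 107, 89, 76, 69, 67, 64, 58, 96, 107, 66, 107, 125, 127, 134, 133, 138, 139, 127, 133, 131, 132, 142, 145, 137, 136, 137, 133, 139, 143, 148, 136, 146]
340 [125, 120, 117, 119, 119, 117, 118, 111, 65, 68, 65, 64, 66, 67, 62, 59, 64, 66, 60, 47, 52, 44, 59, 53, 79, 90, 66, 105, 107, 99, 101, 94, 102, 93, 99, 82, 53, 82, 84, 142, 136, 133, 137, 143, 136, 143, 139, 138, 142, 138, 135, 138, 145, 145, 145, 137, 140, 145, 138, 141]
```

{"fn": "arm_command", "kwargs": {"commands": [-0.04,-0.001,0,0,0,0,0,-0.08,-0.002,0,0,0,0,0,-0.12,-0.003,0,0.2,-0.2,0,0,-0.152,-0.003,0.01,0.2,-0.2,0,0,-0.152,-0.003,0.03,0.2,-0.2,0,0,-0.152,-0.003,0.05,0.2,-0.2,0,0,-0.152,-0.003,0.055,0.2,-0.2,0,0,-0.152,-0.003,0.055,0.2,-0.2,0,0]}}

```text
t: 15.65
eef_pos: [0.5104, -0.0133, 0.1168]
tool_rot: [-0.002, 0.772, 0.636, -0.004]
contact_force: [-0.0, 0.4, 0.2]
gripper_width: 0.002
grasp_force: 0.0
```

```bash
python3 go.py .5146 -.0124 .1 -11.1; python3 - <<'E'
from h import *
c=read_camera("side");np.savez("s8.npz",**c);c=read_camera("wrist");np.savez("w8.npz",**c)
E
```

```text
t 15.65 pos [ 0.5104 -0.0133  0.1168] F [-0.   0.4  0.2] w 0.0018054996338019754 g 0.0 q [ 0.25  0.4  -0.43  2.02  0.23  0.78 -0.5 ]
shift mm [ 1.7  4.1 16.7] rot [-0.48  0.19  0.07]
```

{"fn": "arm_command", "kwargs": {"commands": [0.0015,0.0035,0.005,-0.4,0.2,0,0,0.0015,0.0035,0.01,-0.4,0.2,0,0,0.0015,0.0035,0.015,-0.4,0.2,0,0,0.0015,0.0035,0.02,-0.4,0.2,0,0,0.0015,0.0035,0.025,-0.4,0.2,0,0,0.0015,0.0035,0.03,-0.4,0.2,0,0,0.0015,0.0035,0.035,-0.4,0.2,0,0,0.0015,0.0035,0.035,-0.4,0.2,0,0]}}

```text
t: 16.55
eef_pos: [0.5147, -0.0129, 0.0824]
tool_rot: [0.0, 0.772, 0.636, 0.0]
contact_force: [-0.3, -0.5, 1.3]
gripper_width: 0.001
grasp_force: 0.5
```

```bash
python3 go.py .5146 -.0124 .05 -11.1
```

```text
t 16.55 pos [ 0.5147 -0.0129  0.0824] F [-0.3 -0.5  1.3] w 0.0009183443161140122 g 0.49510350334458053 q [ 0.23  0.45 -0.4   2.04  0.27  0.7  -0.53]
shift mm [ 0.5 -0.2 32.4] rot [ 0.05 -0.01  0.04]
```

{"fn": "arm_command", "kwargs": {"commands": [0,0,0.006,0,0,0,0,0,0,0.012,0,0,0,0,0,0,0.018,0,0,0,0,0,0,0.024,0,0,0,0,0,0,0.03,0,0,0,0,0,0,0.036,0,0,0,0,0,0,0.04,0,0,0,0,0,0,0.04,0,0,0,0]}}

```text
t: 17.35
eef_pos: [0.5159, -0.0116, 0.043]
tool_rot: [0.0, 0.772, 0.636, 0.002]
contact_force: [0.4, 0.2, 7.2]
gripper_width: -0.0
grasp_force: 2.9
```

```bash
python3 go.py .5146 -.0124 .02 -11.1
```

```text
t 17.35 pos [ 0.5159 -0.0116  0.043 ] F [0.4 0.2 7.2] w -3.0414583777840254e-05 g 2.878225687891245 q [ 0.2   0.51 -0.37  2.06  0.31  0.62 -0.57]
shift mm [-1.1 -1.2 23. ] rot [ 0.17 -0.11  0.09]
```

{"fn": "arm_command", "kwargs": {"commands": [0,0,0.004,0,0,0,0,0,0,0.008,0,0,0,0,0,0,0.012,0,0,0,0,0,0,0.015,0,0,0,0,0,0,0.015,0,0,0,0]}}

```text
t: 17.85
eef_pos: [0.5161, -0.0116, 0.0281]
tool_rot: [0.001, 0.772, 0.636, 0.002]
contact_force: [0.2, -0.1, 7.1]
gripper_width: -0.004
grasp_force: 2.9
```

```bash
python3 go.py .5146 -.0124 .02 -11.1
```

```text
t 17.85 pos [ 0.5161 -0.0116  0.0281] F [ 0.2 -0.1  7.1] w -0.003941098919276503 g 2.9458450391393853 q [ 0.19  0.54 -0.36  2.06  0.33  0.59 -0.59]
shift mm [-1.1 -1.4  8.1] rot [ 0.19 -0.11  0.08]
```

{"fn": "arm_command", "kwargs": {"commands": [0,0,0.003,0,0,0,0,0,0,0.006,0,0,0,0,0,0,0.008,0,0,0,0,0,0,0.008,0,0,0,0]}}

```text
t: 18.25
eef_pos: [0.5171, -0.0114, 0.0209]
tool_rot: [0.001, 0.772, 0.636, 0.003]
contact_force: [-0.8, 0.7, 12.7]
gripper_width: 0.001
grasp_force: 5.1
```

```bash
python3 - <<'E'
from h import *
c=read_camera("side");np.savez("s9.npz",**c);print(np.round(get_obs()["contact_force"],1))
E
```

```text
[ 0.2 -0.6 13.1]
```

```bash
cat > lift.py <<'E'
from fit import *
import sys
a=dict(np.load("top0.npz"));c=read_camera("top");np.savez(sys.argv[1],**c)
v=(.5317,.36,np.radians(-11.1));ca,sa=np.cos(v[2]),np.sin(v[2])
W=lambda P:np.c_[v[0]+ca*P[:,0]-sa*P[:,1],v[1]+sa*P[:,0]+ca*P[:,1],P[:,2]]
ga,gc=[cv2.cvtColor(x["img"],cv2.COLOR_RGB2GRAY) for x in(a,c)]
def model(P,f):
    Q=P.copy();y,z=P[:,1]-.085,P[:,2];Q[:,1]=.085+y*np.cos(f)+z*np.sin(f);Q[:,2]=-y*np.sin(f)+z*np.cos(f);return Q
# named patches: machine coords, template matching subpixel
pts={"ring":(55,-140,90),"plain ear":(-55,-150,86),"knob end +":(150,40,140),"corner A":(-150,-70,150),"corner B":(120,-60,150)}
for n,p in pts.items():
    P=np.array([p])/1000.;u0=proj(a,W(P))[0].astype(int)
    h=13;t=ga[u0[1]-h:u0[1]+h+1,u0[0]-h:u0[0]+h+1].astype(np.float32);s=8
    w=gc[u0[1]-h-s:u0[1]+h+s+1,u0[0]-h-s:u0[0]+h+s+1].astype(np.float32)
    r=cv2.matchTemplate(w,t,cv2.TM_CCOEFF_NORMED);_,m,_,l=cv2.minMaxLoc(r)
    d=np.array(l,float)-s
    for k in(0,1):
        i=l[k]
        if 0<i<2*s:
            q=[r[(l[1]+e,l[0]) if k else (l[1],l[0]+e)] for e in(-1,0,1)];d[k]+=(q[0]-q[2])/(2*(q[0]-2*q[1]+q[2]))
    ex=(proj(c,W(model(P,12/225.)))-proj(a,W(P)))[0]
    print(n,"match",round(float(m),2),"flow",d.round(2),"expected full",ex.round(2))
print(np.round(get_obs()["contact_force"],1),get_obs()["t"])
E
python3 lift.py t9.npz; python3 - <<'E'
import numpy as np
for n in("s8.npz","s9.npz"):pass
E
```

```text
ring match 0.67 flow [-1.4  -0.74] expected full [-3.1 -0.8]
plain ear match 0.9 flow [-1.79  0.07] expected full [-3.18 -0.19]
knob end + match 0.99 flow [1.96 0.01] expected full [-3.48 -0.88]
corner A match 0.99 flow [-3.17 -0.04] expected full [-4.9  -0.27]
corner B match 0.98 flow [-2.58 -1.08] expected full [-4.45 -1.3 ]
[-0.1  0.4 12. ] 18.35
```

```bash
cat > lift3.py <<'E'
from fit import *
import sys
v=(.5317,.36,np.radians(-11.1));ca,sa=np.cos(v[2]),np.sin(v[2])
W=lambda P:np.r_[v[0]+ca*P[0]-sa*P[1],v[1]+sa*P[0]+ca*P[1],P[2]]
G=lambda c:cv2.cvtColor(c["img"],cv2.COLOR_RGB2GRAY).astype(np.float32)
def flow(a,c,u,h=9,s=7):
    u=np.round(u).astype(int);k=3
    A=cv2.GaussianBlur(G(a),(0,0),.8);C=cv2.GaussianBlur(G(c),(0,0),.8)
    t=A[u[1]-h:u[1]+h+1,u[0]-h:u[0]+h+1];w=C[u[1]-h-s:u[1]+h+s+1,u[0]-h-s:u[0]+h+s+1]
    t,w=[cv2.resize(i,None,fx=k,fy=k,interpolation=cv2.INTER_CUBIC) for i in(t,w)]
    r=cv2.matchTemplate(w,t,cv2.TM_CCOEFF_NORMED);_,m,_,l=cv2.minMaxLoc(r);d=np.array(l,float)
    for j in(0,1):
        if 0<l[j]<r.shape[1]-1:
            q=[r[(l[1]+e,l[0]) if j else (l[1],l[0]+e)] for e in(-1,0,1)];d[j]+=(q[0]-q[2])/(2*(q[0]-2*q[1]+q[2]))
    return d/k-s,m
t0,s0=[dict(np.load(n)) for n in("top0.npz","side0.npz")];t1,s1=[dict(np.load(n)) for n in sys.argv[1:3]]
for n,p in {"plain ear tip":(-55,-158,86),"plain ear -":(-75,-150,86),"ring":(55,-140,90),"front left top":(-150,-75,140),"front right top":(150,-75,140)}.items():
    p=np.array(p)/1000.;Rm=np.array([[ca,-sa,0],[sa,ca,0],[0,0,1]]);rows=[];b=[];ms=[]
    for a,c in((t0,t1),(s0,s1)):
        u=proj(a,W(p))[0];f,m=flow(a,c,u);ms+=[round(float(m),2),f.round(2).tolist()]
        J=np.array([(proj(a,W(p)+Rm[:,k]*.001)[0]-u) for k in range(3)]).T;rows.append(J);b.append(f)
    x,res,_,_=np.linalg.lstsq(np.vstack(rows),np.hstack(b),rcond=None);print(n,"d mm (mx,my,z)",x.round(1),ms,res.round(2))
E
python3 lift3.py t9.npz s9.npz; echo check null; python3 lift3.py top6.npz side6.npz; python3 lift3.py wrist4.npz wrist4.npz >/dev/null 2>&1; python3 lift3.py top4.npz side4.npz
```

```text
plain ear tip d mm (mx,my,z) [-0.7  2.4 10.3] [0.99, [-1.98, 0.3], 0.97, [-0.24, -2.97]] [0.]
plain ear - d mm (mx,my,z) [-0.2 -0.1 12.6] [0.92, [-1.24, 0.64], 0.98, [-0.06, -3.13]] [0.11]
ring d mm (mx,my,z) [ -5.7   9.4 -27.7] [0.82, [-1.64, -0.18], 0.6, [-4.58, 5.61]] [17.06]
front left top d mm (mx,my,z) [-1.7  7.8 -1.3] [1.0, [-3.29, 0.03], 0.97, [0.16, -0.8]] [0.04]
front right top d mm (mx,my,z) [0.7 4.6 2.8] [1.0, [-2.16, -1.0], 0.99, [0.18, -1.36]] [0.02]
check null
plain ear tip d mm (mx,my,z) [-0.  -0.1  0. ] [1.0, [0.02, -0.0], 1.0, [-0.04, -0.0]] [0.]
plain ear - d mm (mx,my,z) [-0.  -0.1  0.1] [1.0, [0.04, 0.03], 1.0, [-0.02, -0.01]] [0.]
ring d mm (mx,my,z) [-8.7 -0.4 -3.8] [0.84, [-0.11, 0.33], 0.33, [-7.0, 1.3]] [30.51]
front left top d mm (mx,my,z) [ 0.  -0.1  0.1] [1.0, [0.03, 0.0], 1.0, [-0.0, -0.0]] [0.]
front right top d mm (mx,my,z) [  1.4   9.6 -31.7] [1.0, [-0.01, -0.0], 0.66, [-1.45, 7.0]] [4.77]
plain ear tip d mm (mx,my,z) [  8.9 -16.4  11.1] [0.48, [6.4, -3.18], 1.0, [-0.02, 0.01]] [4.38]
plain ear - d mm (mx,my,z) [  5.5 -12.5   8.3] [0.62, [4.69, -1.53], 1.0, [-0.02, -0.01]] [1.12]
ring d mm (mx,my,z) [ -0.2  20.9 -13.6] [0.4, [-7.0, -1.72], 0.92, [-0.04, 0.11]] [0.61]
front left top d mm (mx,my,z) [ 0.  -0.1  0.1] [1.0, [0.04, 0.02], 1.0, [0.0, -0.01]] [0.]
front right top d mm (mx,my,z) [  9.4  22.7 -10.7] [0.69, [-7.0, -7.0], 1.0, [0.0, -0.0]] [13.43]
```

{"fn": "arm_command", "kwargs": {"commands": [0,0,0.0015,0,0,0,0,0,0,0.003,0,0,0,0,0,0,0.003,0,0,0,0,0,0,0.003,0,0,0,0]}}

```text
t: 18.75
eef_pos: [0.5176, -0.0113, 0.0199]
tool_rot: [0.002, 0.772, 0.636, 0.003]
contact_force: [-5.9, 0.6, 33.0]
gripper_width: -0.002
grasp_force: 14.6
```

```bash
python3 - <<'E'
from h import *
for n in("top","side"):
    c=read_camera(n);np.savez(n+"10.npz",**c)
E
python3 lift3.py top10.npz side10.npz
```

```text
plain ear tip d mm (mx,my,z) [-0.7  2.5 10.4] [0.99, [-1.99, 0.29], 0.97, [-0.25, -3.0]] [0.]
plain ear - d mm (mx,my,z) [-0.2 -0.  12.7] [0.92, [-1.27, 0.61], 0.98, [-0.06, -3.16]] [0.1]
ring d mm (mx,my,z) [ -5.5   9.7 -28.7] [0.82, [-1.66, -0.18], 0.58, [-4.47, 5.81]] [16.47]
front left top d mm (mx,my,z) [-1.7  7.9 -1.4] [1.0, [-3.31, 0.02], 0.97, [0.17, -0.79]] [0.04]
front right top d mm (mx,my,z) [1.1 5.8 2.3] [1.0, [-2.55, -1.31], 0.99, [0.21, -1.39]] [0.07]
```

{"fn": "arm_command", "kwargs": {"commands": [0,0,-0.007,0,0,0,0,0,0,-0.014,0,0,0,0,0,0,-0.02,0,0,0,0,0,0,-0.02,0,0,0,0,0,0,-0.02,0,0,0,0]}}

```text
t: 19.35
eef_pos: [0.5151, -0.0144, 0.0371]
tool_rot: [0.001, 0.772, 0.635, 0.0]
contact_force: [-1.6, -5.7, 4.9]
gripper_width: -0.004
grasp_force: 3.3
```

```bash
python3 - <<'E'
from h import *
for n in("top","side"):
    c=read_camera(n);np.savez(n+"11.npz",**c)
E
python3 lift3.py top11.npz side11.npz | grep -v ring
```

```text
plain ear tip d mm (mx,my,z) [-0.3 -0.3  5.6] [0.99, [-0.42, 0.24], 0.99, [-0.2, -1.34]] [0.]
plain ear - d mm (mx,my,z) [-0.3 -1.6  6.5] [0.97, [-0.06, 0.57], 0.99, [-0.09, -1.38]] [0.06]
front left top d mm (mx,my,z) [-0.5  2.5  0.3] [1.0, [-1.17, 0.08], 0.99, [0.09, -0.43]] [0.02]
front right top d mm (mx,my,z) [0.8 1.4 1.5] [1.0, [-0.68, -0.62], 0.99, [0.18, -0.57]] [0.01]
```

{"fn": "arm_command", "kwargs": {"commands": [0,0,-0.005,0,0,0,0,0,0,-0.007,0,0,0,0,0,0,-0.007,0,0,0,0,0,0,-0.007,0,0,0,0]}}

```text
t: 19.85
eef_pos: [0.515, -0.0145, 0.044]
tool_rot: [0.001, 0.772, 0.635, -0.0]
contact_force: [-0.9, -5.4, 4.6]
gripper_width: -0.002
grasp_force: 3.2
```

```bash
python3 - <<'E'
from h import *
for n in("top","side"):
    c=read_camera(n);np.savez(n+"12.npz",**c)
E
python3 lift3.py top12.npz side12.npz | grep -v ring
```

```text
plain ear tip d mm (mx,my,z) [-0.4 -1.3  3.7] [0.99, [0.13, 0.39], 0.99, [-0.21, -0.72]] [0.]
plain ear - d mm (mx,my,z) [-0.2 -2.1  4.5] [0.98, [0.35, 0.51], 0.99, [-0.1, -0.79]] [0.04]
front left top d mm (mx,my,z) [-0.2  0.6  0.6] [1.0, [-0.39, 0.11], 1.0, [-0.02, -0.24]] [0.]
front right top d mm (mx,my,z) [ 0.7 -0.4  1. ] [1.0, [0.13, -0.36], 1.0, [0.2, -0.19]] [0.]
```

{"fn": "arm_command", "kwargs": {"commands": [0,0,-0.005,0,0,0,0,0,0,-0.007,0,0,0,0,0,0,-0.007,0,0,0,0,0,0,-0.007,0,0,0,0]}}

```text
t: 20.35
eef_pos: [0.5149, -0.0147, 0.0509]
tool_rot: [0.001, 0.773, 0.635, -0.0]
contact_force: [-0.9, -6.8, 5.5]
gripper_width: 0.001
grasp_force: 3.4
```

```bash
python3 - <<'E'
from h import *
for n in("top","side"):
    c=read_camera(n);np.savez(n+"13.npz",**c)
E
python3 lift3.py top13.npz side13.npz | grep -v ring
```

```text
plain ear tip d mm (mx,my,z) [-0.2 -2.5  1.9] [0.99, [0.79, 0.32], 1.0, [-0.22, -0.07]] [0.]
plain ear - d mm (mx,my,z) [-0.2 -2.7  2. ] [0.99, [0.86, 0.45], 1.0, [-0.12, -0.05]] [0.02]
front left top d mm (mx,my,z) [-0.  -1.3  1. ] [1.0, [0.4, 0.21], 1.0, [-0.07, -0.07]] [0.]
front right top d mm (mx,my,z) [ 0.5 -2.2  0.1] [1.0, [0.94, 0.03], 1.0, [0.14, 0.29]] [0.]
```

{"fn": "arm_command", "kwargs": {"commands": [0,0,-0.01,0,0,0,0,0,0,-0.02,0,0,0,0,0,0,-0.03,0,0,0,0,0,0,-0.04,0,0,0,0,0,0,-0.055,0,0,0,0,0,0,-0.07,0,0,0,0,0,0,-0.07,0,0,0,0,0,0,-0.07,0,0,0,0]}}

```text
t: 21.25
eef_pos: [0.5151, -0.0126, 0.1212]
tool_rot: [0.001, 0.772, 0.636, 0.001]
contact_force: [-0.2, -0.6, -0.5]
gripper_width: -0.004
grasp_force: 0.0
```

```bash
python3 - <<'E'
from h import *
for n in("top","side","wrist"):
    c=read_camera(n);np.savez(n+"14.npz",**c)
E
python3 lift3.py top14.npz side14.npz; echo small patch; sed 's/h=9,s=7/h=6,s=7/; s/(-55,-158,86)/(-55,-150,86)/' lift3.py>l4.py; for k in 10 11 12 13 14; do python3 l4.py top$k.npz side$k.npz|head -2; done; python3 go.py .5146 -.0124 .1 -11.1
```

```text
plain ear tip d mm (mx,my,z) [-0.4 -3.3 -0.5] [1.0, [1.34, 0.31], 0.95, [-0.43, 0.66]] [0.05]
plain ear - d mm (mx,my,z) [-0.2 -3.3 -0.4] [0.99, [1.33, 0.4], 0.99, [-0.18, 0.64]] [0.]
ring d mm (mx,my,z) [ 0.9 -5.   7. ] [0.8, [1.39, 0.65], 0.15, [1.16, -1.03]] [1.78]
front left top d mm (mx,my,z) [ 0.3 -3.1  1.2] [1.0, [1.18, 0.21], 1.0, [-0.14, 0.16]] [0.]
front right top d mm (mx,my,z) [ 0.4 -4.1 -0.2] [1.0, [1.75, 0.27], 1.0, [0.11, 0.65]] [0.01]
small patch
plain ear tip d mm (mx,my,z) [-0.5  1.6 13.5] [1.0, [-1.97, 0.4], 1.0, [-0.16, -3.62]] [0.03]
plain ear - d mm (mx,my,z) [-0.3 -0.1 13.7] [0.89, [-1.33, 0.6], 0.99, [-0.23, -3.39]] [0.03]
plain ear tip d mm (mx,my,z) [ 0.6 -0.7  7.3] [0.99, [-0.36, -0.14], 1.0, [-0.14, -1.7]] [0.03]
plain ear - d mm (mx,my,z) [-0.2 -1.6  7.2] [0.95, [-0.08, 0.52], 0.99, [-0.19, -1.53]] [0.02]
plain ear tip d mm (mx,my,z) [ 1.  -1.7  5. ] [1.0, [0.31, -0.36], 1.0, [-0.16, -0.95]] [0.12]
plain ear - d mm (mx,my,z) [-0.2 -2.2  5.1] [0.97, [0.34, 0.48], 1.0, [-0.13, -0.93]] [0.02]
plain ear tip d mm (mx,my,z) [ 1.2 -2.8  2.3] [1.0, [1.04, -0.53], 1.0, [-0.24, -0.11]] [0.29]
plain ear - d mm (mx,my,z) [-0.3 -2.7  2. ] [0.97, [0.84, 0.45], 1.0, [-0.16, -0.07]] [0.01]
plain ear tip d mm (mx,my,z) [-0.4 -3.4 -0.3] [1.0, [1.35, 0.35], 0.99, [-0.39, 0.62]] [0.02]
plain ear - d mm (mx,my,z) [-0.2 -3.  -0.9] [0.98, [1.24, 0.36], 1.0, [-0.11, 0.7]] [0.01]
t 21.4 pos [ 0.5144 -0.0128  0.1203] F [0.4 0.3 1.2] w -0.0002451106433953834 g 0.0 q [ 0.26  0.39 -0.43  2.01  0.23  0.78 -0.5 ]
shift mm [ 0.4  0.1 20.3] rot [ 0.03 -0.02  0.05]
```

{"fn": "arm_command", "kwargs": {"commands": [0,0,0,0,0,0,0,0,0,0,0,0,0,0,0,0,0,0,0,0,0,0,0,0,0,0,0,0,0,0,0.008,0,0,0,0,0,0,0.016,0,0,0,0,0,0,0.022,0,0,0,0,0,0,0.022,0,0,0,0]}}

```text
t: 22.2
eef_pos: [0.5141, -0.0129, 0.0977]
tool_rot: [-0.0, 0.772, 0.636, -0.0]
contact_force: [0.1, 0.6, -0.4]
gripper_width: -0.002
grasp_force: 0.0
```

{"fn": "arm_command", "kwargs": {"commands": [0,0,0.003,0,0,0,0,0,0,0.004,0,0,0,0,0,0,0.004,0,0,0,0]}}

```text
t: 22.5
eef_pos: [0.5151, -0.0128, 0.095]
tool_rot: [0.001, 0.772, 0.636, 0.001]
contact_force: [-0.5, 0.2, 0.0]
gripper_width: -0.003
grasp_force: 0.0
```

```bash
python3 go.py .5146 -.0124 .02 -11.1
```

```text
t 22.5 pos [ 0.5151 -0.0128  0.095 ] F [-0.5  0.2  0. ] w -0.002949788283698858 g 0.0 q [ 0.24  0.43 -0.41  2.03  0.26  0.73 -0.52]
shift mm [ 0.3 -0.7 75. ] rot [ 0.11 -0.02  0.04]
```

{"fn": "arm_command", "kwargs": {"commands": [0,0,0.005,0,0,0,0,0,0,0.008,0,0,0,0,0,0,0.008,0,0,0,0]}}

```text
t: 22.8
eef_pos: [0.5147, -0.0129, 0.0865]
tool_rot: [0.0, 0.772, 0.636, 0.0]
contact_force: [0.0, 0.2, 0.1]
gripper_width: -0.008
grasp_force: 0.0
```

{"fn": "arm_command", "kwargs": {"commands": [0,0,0.003,0,0,0,0,0,0,0.005,0,0,0,0,0,0,0.005,0,0,0,0]}}

```text
t: 23.1
eef_pos: [0.515, -0.0129, 0.0819]
tool_rot: [0.001, 0.772, 0.636, 0.001]
contact_force: [-0.9, -0.2, -0.1]
gripper_width: -0.003
grasp_force: 0.5
```

{"fn": "arm_command", "kwargs": {"commands": [0,0,0.007,0,0,0,0,0,0,0.014,0,0,0,0,0,0,0.021,0,0,0,0,0,0,0.028,0,0,0,0,0,0,0.035,0,0,0,0,0,0,0.042,0,0,0,0,0,0,0.048,0,0,0,0,0,0,0.052,0,0,0,0]}}

```text
t: 23.9
eef_pos: [0.5161, -0.0117, 0.0299]
tool_rot: [0.001, 0.772, 0.636, 0.002]
contact_force: [0.5, 1.0, 6.6]
gripper_width: -0.004
grasp_force: 3.1
```

{"fn": "arm_command", "kwargs": {"commands": [0,0,0.003,0,0,0,0,0,0,0.006,0,0,0,0,0,0,0.0085,0,0,0,0,0,0,0.0085,0,0,0,0,0,0,0.0085,0,0,0,0]}}

```text
t: 24.4
eef_pos: [0.5164, -0.0118, 0.0219]
tool_rot: [0.001, 0.772, 0.636, 0.002]
contact_force: [-0.6, -0.6, 9.2]
gripper_width: 0.0
grasp_force: 3.5
```

{"fn": "arm_command", "kwargs": {"commands": [0,0,0.001,0,0,0,0,0,0,0.0015,0,0,0,0,0,0,0.0015,0,0,0,0,0,0,0.0015,0,0,0,0,0,0,0.0015,0,0,0,0]}}

```text
t: 24.9
eef_pos: [0.5169, -0.0115, 0.0209]
tool_rot: [0.001, 0.772, 0.636, 0.002]
contact_force: [0.4, 0.9, 11.1]
gripper_width: -0.001
grasp_force: 4.8
```

```bash
python3 - <<'E'
from h import *
for n in("top","side"):
    c=read_camera(n);np.savez(n+"15.npz",**c)
print(np.round(get_obs()["contact_force"],1),np.abs(get_obs()["joint_vel"]).max())
E
python3 l4.py top15.npz side15.npz
```

```text
[-0.3  1.3 11.2] 0.0019756273563687754
plain ear tip d mm (mx,my,z) [ 1.  -2.2 13.4] [1.0, [-0.3, -0.19], 1.0, [-0.37, -2.97]] [0.16]
plain ear - d mm (mx,my,z) [-0.6 -3.1 12.9] [0.92, [-0.1, 1.08], 0.99, [-0.27, -2.71]] [0.15]
ring d mm (mx,my,z) [ -7.7   5.4 -28.4] [0.92, [-0.09, -0.27], 0.41, [-7.0, 6.56]] [39.14]
front left top d mm (mx,my,z) [-1.   4.2  0.4] [1.0, [-1.98, 0.23], 0.97, [0.19, -0.71]] [0.09]
front right top d mm (mx,my,z) [1.  0.4 2.7] [1.0, [-0.38, -0.72], 0.97, [0.26, -0.74]] [0.01]
```

{"fn": "arm_command", "kwargs": {"commands": [0,0,0.0007,0,0,0,0,0,0,0.0007,0,0,0,0,0,0,0.0007,0,0,0,0]}}

```text
t: 25.3
eef_pos: [0.5171, -0.0115, 0.0205]
tool_rot: [0.001, 0.772, 0.636, 0.003]
contact_force: [-1.1, 1.3, 15.6]
gripper_width: 0.002
grasp_force: 6.3
```

```bash
python3 -c "
from station import *
print(get_obs()['contact_force']);print(hand_in())"
```

```text
[-1.09646064  1.32219868 15.62355848]
the job is handed in; nothing more can be done
None
```

I handed the job in at about 25 s: the jack is under the ringed ear with the handle fitted, the trial lift and return are done, and the arm holds the handle down at about 15 N with the ear side up about 12 mm by camera estimate, though the machine slid about 3 mm toward the jack in the trial lift.

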